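# Load the slicer insert under its leaf spring

## Robot

A 7-joint arm with a two-finger parallel gripper is mounted at the origin on the work surface. World frame = base frame: x ahead of the robot, y to its left, z up, the work surface at z = 0. Lengths are in m, angles in rad, forces in N, time in s.
With the tool pointing down it reaches from about 0.4 to 0.85 m from the base axis. Payload 10.4 kg.
Tool frame: the origin (TCP) lies on the centre line of the jaws, within the pads' length; the fingertips stand 11 mm ahead of it and the grasp point (between the pads) lies 8 mm behind it; z points along the fingers, y is the line along which they close (so a half turn about z gives the same grasp; the last joint's range is limited). The gripper opens to 87 mm and grips with 3 to 60 N. Pads are 19 mm wide; open, the fingers measure 117 mm over their backs; the gripper's body (75 mm by 190 mm) begins 51 mm behind the grasp point.
Start: joints at [-1.349, 0.332, -0.065, 1.46, 0.022, 1.35, -0.088], TCP at [0.151, 0.606, 0.234] pointing down, gripper open.
Joint ranges: [-2.6, 2.6], [-0.5, 2.12], [-1.47, 1.34], [0.16, 2.42], [-1.27, 4.41], [0.06, 2.06], [-2.6, 2.6]. Speed limits (rad/s): [2.22, 2.22, 2.79, 2.79, 3.14, 3.14, 3.14].

## Interface

Orientations are given as a unit quaternion [x, y, z, w].
In Python, from bench import r gives the robot as it stands.
- The arm moves only by the shell command python3 -m pendant 'ROWS' [OPENING] [FORCE]. ROWS is JSON, a list of rows, each a list of 4 numbers: the shift along the tool's x, y, z in m, then the turn about the tool's z in rad. A call has 1 to 8 rows; each row shifts and turns the commanded pose from where the row before left it, along the tool's axes as they then stand; what a row does not reach is not made up. A row lasts 1/12 s, in which the tool goes at most 41.7 mm and 7.16 degrees, less where a joint would pass 70% of its speed; a pose out of reach is approached as far as the arm can. A call with a gripper value outside its range is refused whole. OPENING is the opening, from 0 (shut) to 1 (fully open), set as the call begins (- or left out, the last holds). The fingers move at their own pace and stop on an object; FORCE is the grip in N (left out, the last holds). Time passes only in rows, so rows that do not move let the fingers close. It gives the time, the measured TCP pose, the force, the opening and the grip force at its end, in the units of the state.
- r.read_state(): the state, without advancing time (a new reading comes with each control period).
- r.camera(name): name is "scene" or "side" or "wrist"; returns a dict with "img" (420x560x3 uint8, red, green, blue), "camera_matrix" (3x3 intrinsics, pixels), "xyz" and "attitude" of the camera in the world. Camera axes: x right, y down, z forward; pixel columns grow to the right and rows downward; lengths in m; the calibration is good to about 2 mm. A picture is of the moment at which its call begins. There is no depth.
- r.close_job(): hands the job in; it is judged then, once.
Trained networks look in the newest picture that a camera, given by its name, has taken for a name from the list of things; names that differ only in an ending like _2 or _b are one class to them, and where a whole thing is asked for, a point or a joint stands for the part that bears it (a point fixed in the world has none). Each returns a list of dicts, best first, with "score" (0 to 1); they miss things now and then, are a little off and sometimes report something else, mostly with a low value. They report only what shows in the picture. A call takes as long as a camera call. They do not tell look-alikes from the thing itself.
- r.outline_of(thing, camera): "mask" (420x560 bool, what is visible of it) and "bbox" ([centre column, centre row, width, height] in pixels, round what is visible of it).
The state is a dict: "time": time; "joint_positions": joint angles; "joint_vel": joint speeds; "joint_torque": joint torques, N m; "ee_pos": TCP position; "eef_rot": TCP orientation; "ft_force": force on the tool from outside, world axes, zero at the start; "torque": the same for the moment, N m; "width": finger opening in m; "grip_force": force on a finger pad.
Only numpy, scipy, OpenCV 4.12 (cv2) and the standard library are available. Lean on these libraries where they do the work, as an engineer would, in place of code of your own. Each camera call takes 0.05 s, during which the arm holds its last target. There are 200 camera calls.

## Task

Load the green insert into the vegetable slicer: with a fingertip on its dark thumb pad first press it down hard where it lies, short of the steel bridge, so that the yellow sprung bed under it sinks, then keep pressing while you slide it forward under the bridge and its brass leaf spring, until it is fully home against the red end stop and the yellow bed has sprung back up behind it. Only press and push the insert, never pick it up or lift it off the bed, and leave the ramekin, the spice jar and the pepper mill where they stand. Finish with the hand clear of everything.

Things in the scene. Friction and masses are not known exactly. Their poses are not given: they have to be found in the camera images.
- slicer: Fixed slicer base: white plastic trough 320 mm long (x -150 to 170), 112 wide, walls 40 high, 84 mm clear between them. Origin on the table, on the centre line; x = sliding direction, from the open loading end near the robot to the red stop; z up. Grey track at z = 22 from x = 0 to the stop; yellow sprung bed from x = -145 to 0, top at z = 34 when up. All slick (friction about 0.25).
- bridge (a point): Middle of the underside of the steel bridge bar across the trough (slicer x = 68, z = 39 mm); the bar is 12 mm thick in x, 16 mm high. The insert lying on the raised bed is too high to pass under it: it must be pressed down at least 7 mm (12 mm puts it level with the track).
- stop (a point): Foot of the face of the red end stop, on the track (slicer x = 154, z = 22 mm). The stop is 13 mm high.
- insert: Loose green plate 150 (x) x 80 x 12 mm, about 0.26 kg, lying on the raised bed, its front over the track short of the bridge. Origin: centre of its underside; x as the slicer's. A ridge 60 mm wide, 10 mm high stands on top at x = -32 to -24: a finger behind it (-x side) can push on it. Home: origin at x = 79, z = 22 mm in the slicer's frame; its rear edge is then 4 mm clear of the bed.
- insert_pad (a point): Point on the top face of the insert in the middle of the dark thumb pad where to press: x = -47 mm, y = 0, z = 12 mm in the insert's frame. The pad reaches from the ridge (x = -32) back to the rear edge (x = -75).
- bed (a joint): Yellow sprung bed: 0 m = up, 0.012 m = fully pressed (level with the track). Its spring pushes up with about 7 N when up and 18 N when fully down, of which the weight of insert and bed carries about 3 N.
- leaf (a joint): Brass leaf spring, 50 mm wide, 30 mm long, hung from the bridge and sloping down towards the stop: 0 rad = hanging free, about 0.3 rad = riding on an insert on the track. It presses on the insert with about 8 N and drags on it.
- ramekin: Bystander: white ceramic ramekin, 72 mm across, 42 mm high, standing beside the slicer; origin at the centre of its underside.
- spice_jar: Bystander: amber glass jar with a steel cap, 48 mm across, 85 mm high; origin at the centre of its underside.
- pepper_mill: Bystander: dark wooden pepper mill, 52 mm across, 122 mm high; origin at the centre of its underside.
There are look-alikes about, which are no part of the job. There is more than one size of the insert; the job needs the largest.

How it is judged:
By the outcome, as a careful person would: the job done as asked, in the order asked, and still so for the second after the job is handed in, with the robot touching nothing.
It also fails if it takes over 42 s, if anything falls off the work surface, if the arm or the gripper's body presses on something with over 40 N, if the wrist force passes 120 N, or if a joint passes its speed limit or range.

## Working session

There is one attempt and no reset: what is moved stays moved. The work goes in short steps, Python scripts to look and compute and a shell command to move; the robot and the scene stay as the last step left them, time stands still between calls to the robot, and variables do not carry over. Pictures are saved under pics/ and viewed, at most 10 in all, crops included, and the job is handed in when it is done.

```bash
mkdir -p pics; cat > h.py <<'E'
import numpy as np,cv2
from scipy.spatial.transform import Rotation as R
from bench import r
def cam(n):
    c=r.camera(n); K=np.array(c["camera_matrix"]); a=np.array(c["attitude"])
    M=R.from_quat(a).as_matrix() if a.size==4 else a.reshape(3,3)
    return c["img"],K,np.array(c["xyz"]),M
def ray(K,p,M,u,v,z):
    d=M@np.linalg.solve(K,[u,v,1.]); return p+d*(z-p[2])/d[2]
def proj(K,p,M,X):
    q=K@(M.T@(np.array(X)-p)); return q[:2]/q[2]
E
python3 - <<'E'
from h import *
ims=[]
for n in("scene","side"):
    im,K,p,M=cam(n); cv2.imwrite(f"pics/{n}0.png",im[:,:,::-1]); print(n,p.round(3),M.round(2).tolist(),K.round(0).tolist())
    for t in("slicer","insert","ramekin","spice_jar","pepper_mill"):
        for o in r.outline_of(t,n): print(t,round(o["score"],2),np.round(o["bbox"]),ray(K,p,M,o["bbox"][0],o["bbox"][1],0.03).round(3))
s=r.read_state();print(s["time"],s["ee_pos"],s["eef_rot"],s["ft_force"])
E
```

```text
scene [ 1.194 -0.406  0.842] [[0.55, 0.6, -0.58], [0.83, -0.39, 0.4], [0.01, -0.7, -0.71]] [[470.0, 0.0, 281.0], [0.0, 470.0, 210.0], [0.0, 0.0, 1.0]]
slicer 0.79 [260. 235. 137. 106.] [ 0.582 -0.041  0.03 ]
insert 0.88 [139. 230.  48.  37.] [ 0.414 -0.267  0.03 ]
insert 0.87 [236. 210.  69.  49.] [ 0.48  -0.048  0.03 ]
insert 0.68 [211. 309.  47.  52.] [ 0.695 -0.228  0.03 ]
ramekin 0.87 [336. 208.  33.  26.] [0.607 0.16  0.03 ]
spice_jar 0.95 [275. 168.  20.  33.] [0.402 0.116 0.03 ]
pepper_mill 0.67 [283. 244.  19.  24.] [ 0.632 -0.013  0.03 ]
side [ 0.255 -0.813  0.568] [[0.94, -0.17, 0.3], [-0.34, -0.47, 0.81], [0.01, -0.87, -0.5]] [[472.0, 0.0, 286.0], [0.0, 472.0, 205.0], [0.0, 0.0, 1.0]]
slicer 0.64 [292. 238. 153.  87.] [ 0.546 -0.067  0.03 ]
insert 0.97 [387. 280.  68.  34.] [ 0.659 -0.249  0.03 ]
insert 0.74 [265. 235.  83.  42.] [ 0.499 -0.037  0.03 ]
insert 0.66 [244. 335.  74.  52.] [ 0.381 -0.293  0.03 ]
ramekin 0.92 [286. 188.  27.  28.] [0.609 0.142 0.03 ]
spice_jar 0.63 [212. 204.  22.  42.] [0.422 0.126 0.03 ]
spice_jar 0.38 [234. 254.  23.  24.] [ 0.421 -0.081  0.03 ]
pepper_mill 0.84 [316. 271.  35.  69.] [ 0.549 -0.182  0.03 ]
pepper_mill 0.69 [290. 236. 152.  88.] [ 0.544 -0.06   0.03 ]
0.6 [0.1514982  0.60637984 0.23357651] [1.22101589e-01 9.92517607e-01 4.89160261e-05 1.59076751e-05] [ 0.19068712  0.1526299  -0.3961729 ]
```

View pics/scene0.png

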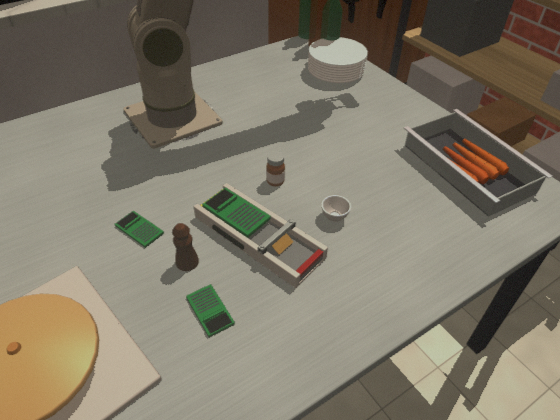

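View pics/side0.png

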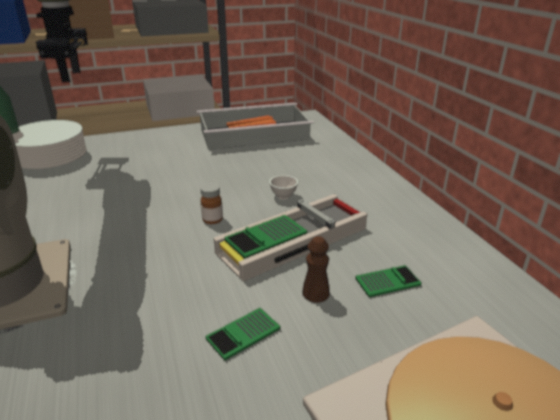

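Both views show the slicer's centre at about (260,235) in scene and (292,238) in side. The largest insert is on its bed, at scene (236,210), and the two smaller look-alikes lie on the table. The mill stands at scene (187,268), on the robot's right of the slicer.

```bash
cat > fit.py <<'E'
from h import *
from scipy.optimize import minimize
V=[]
for n in("scene","side"):
    im,K,p,M=cam(n)
    s=max(r.outline_of("slicer",n),key=lambda o:o["score"])["mask"]
    ins=min(r.outline_of("insert",n),key=lambda o:abs(np.linalg.norm(ray(K,p,M,*o["bbox"][:2],.04)[:2]-[.49,-.042])))["mask"]
    s=cv2.morphologyEx((s|ins).astype(np.uint8),cv2.MORPH_CLOSE,np.ones((9,9)))
    V.append((K,p,M,s,ins.astype(np.uint8),im))
def hull(v,P):
    q=np.array([proj(*v[:3],x) for x in P]); h=cv2.convexHull((q*16).round().astype(np.int32).reshape(-1,1,2))
    m=np.zeros((420,560),np.uint8); cv2.fillPoly(m,[h],1,shift=4); return m
def T(a,P): 
    c,s=np.cos(a[2]),np.sin(a[2]); P=np.array(P,float); return np.c_[a[0]+c*P[:,0]-s*P[:,1],a[1]+s*P[:,0]+c*P[:,1],P[:,2]]
B=[(x,y,z) for x in(-.15,.17) for y in(-.056,.056) for z in(0,.04)]+[(x,y,.055) for x in(.062,.074) for y in(-.05,.05)]
I=lambda o:[(o+x,y,z) for x in(-.075,.075) for y in(-.04,.04) for z in(.036,.046)]
def iou(a,b): return (a&b).sum()/(a|b).sum()
def cost(a,vs=V): return -sum(iou(hull(v,T(a,B)),v[3])for v in vs)
best=None
for y0 in(-.3,0,.3):
    o=minimize(cost,[.56,-.05,y0],method="Nelder-Mead",options=dict(initial_simplex=[[.56,-.05,y0],[.58,-.05,y0],[.56,-.03,y0],[.56,-.05,y0+.2]],maxiter=150))
    if best is None or o.fun<best.fun: best=o
a=best.x; print("slicer",a.round(4),best.fun)
for k in range(2): print([round(x,3) for x in [iou(hull(V[k],T(a,B)),V[k][3])]])
os=np.arange(-.09,0.0,.001)
for k in range(2):
    c=[iou(hull(V[k],T(a,I(o))),V[k][4]) for o in os]; print("insert x",os[np.argmax(c)],max(c))
# bystanders
for k,n in enumerate(("scene","side")):
    for t in("ramekin","spice_jar","pepper_mill"):
        for o in r.outline_of(t,n)[:2]: 
            b=o["bbox"]; print(n,t,round(o["score"],2),ray(*V[k][:3],b[0],b[1]+b[3]/2-4,0).round(3))
v=V[0]; im=v[5][:,:,::-1].copy()
def draw(v,P,c,im):
    for x in P:
        q=proj(*v[:3],x); cv2.circle(im,tuple((q*1).round().astype(int)),1,c,-1)
out=[]
for v,(u0,v0) in zip(V,((170,160),(200,170))):
    im=v[5][:,:,::-1][v0:v0+150,u0:u0+190]; im=cv2.resize(im,None,fx=4,fy=4,interpolation=3)[:600,:760]
    for P,c in((T(a,B),(255,0,255)),(T(a,[(0,0,.022),(.154,0,.022),(.068,0,.039)]),(255,255,0))):
        for x in P:
            q=(proj(*v[:3],x)-[u0,v0]+.5)*4; cv2.circle(im,tuple(q.round().astype(int)),3,c,-1)
    out.append(cv2.resize(im,None,fx=.52,fy=.52,interpolation=cv2.INTER_AREA))
cv2.imwrite("pics/fit.png",np.vstack(out)[:600] if 0 else np.hstack(out))
E
python3 fit.py
```

```text
slicer [ 0.5526 -0.0381  0.2628] -1.8557664703394638
[np.float64(0.947)]
[np.float64(0.908)]
insert x -0.06099999999999997 0.9476872246696035
insert x -0.06199999999999997 0.9532019704433498
scene ramekin 0.86 [0.607 0.161 0.   ]
scene spice_jar 0.86 [0.408 0.108 0.   ]
scene spice_jar 0.68 [ 0.681 -0.102  0.   ]
scene pepper_mill 0.89 [ 0.551 -0.216  0.   ]
side ramekin 0.85 [0.606 0.148 0.   ]
side ramekin 0.71 [ 0.517 -0.136  0.   ]
side spice_jar 0.85 [0.413 0.1   0.   ]
side pepper_mill 0.87 [ 0.532 -0.223  0.   ]
```

View pics/fit.png

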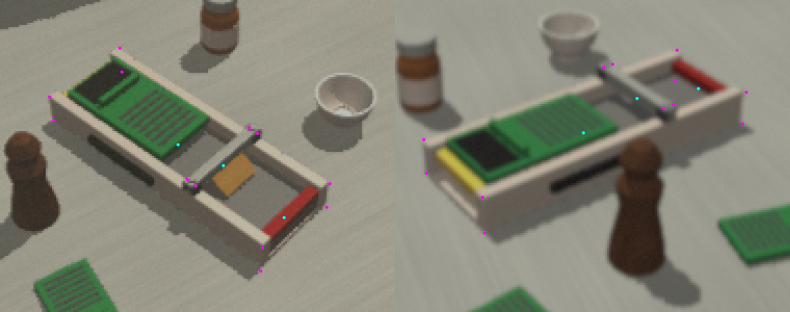

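The overlay matches the slicer: pose (0.553, -0.038), yaw 0.263, insert at slicer x ≈ -0.061. I'll turn the tool so its -x runs along the slicer's x, shut the gripper and travel over.

```bash
python3 -m pendant '[[0,0,0,-0.101],[0,0,0,-0.101],[0,0,0,-0.101],[0,0,0,-0.101],[0,0,0,-0.101],[-0.028,-0.03,0,0],[-0.029,-0.03,0,0],[-0.029,-0.03,0,0]]' 0 40
python3 -m pendant '[[-0.029,-0.03,0,0],[0,-0.038,0,0],[0,-0.038,0,0],[0,-0.038,0,0],[0,-0.038,0,0],[0,-0.038,0,0],[0,-0.038,0,0],[0,-0.038,0,0]]'
python3 -m pendant '[[0,-0.038,0,0],[0,-0.038,0,0],[0,-0.038,0,0],[0,-0.038,0,0],[0,-0.038,0,0],[0,-0.038,0,0],[0,-0.038,0.02,0],[0,-0.038,0.02,0]]'
cat > pose.py <<'E'
from h import *
s=r.read_state(); a=[.5526,-.0381,.2628]
d=np.array(s["ee_pos"])[:2]-a[:2]; c,n=np.cos(a[2]),np.sin(a[2])
m=R.from_quat(s["eef_rot"]).as_matrix(); f=np.array(s["ft_force"])
print("t",round(s["time"],2),"slicer xy",round(c*d[0]+n*d[1],4),round(-n*d[0]+c*d[1],4),"tip z",round(s["ee_pos"][2]-.011,4),"yaw err (turn needed)",round(np.arctan2(m[1,1],m[0,1])-np.pi/2-a[2],4),"F sx,sy,z",np.round([c*f[0]+n*f[1],-n*f[0]+c*f[1],f[2]],1),s["width"],m[:,2].round(3))
E
python3 pose.py
```

```text
time: 1.87
ee_pos: [0.2583, 0.5409, 0.2336]
eef_rot: [-0.131, 0.991, 0.0, 0.0]
ft_force: [0.9, 0.1, -0.1]
width: 0.0417
grip_force: 0.0
time: 2.53
ee_pos: [0.3619, 0.2613, 0.2337]
eef_rot: [-0.13, 0.992, 0.0, 0.0]
ft_force: [-0.0, -0.5, 0.7]
width: 0.0006
grip_force: 0.0
time: 3.2
ee_pos: [0.4403, -0.0304, 0.1954]
eef_rot: [-0.13, 0.992, 0.0, 0.002]
ft_force: [1.7, 0.8, -0.6]
width: 0.0005
grip_force: 0.0
t 3.2 slicer xy -0.1065 0.0366 tip z 0.1844 yaw err (turn needed) -0.0027 F sx,sy,z [ 1.8  0.3 -0.6] 0.0005047078201473405 [ 0.004  0.001 -1.   ]
```

Next I'll centre and descend to about 30 mm above the pad, then check with the wrist camera.

```bash
python3 -m pendant '[[0,-0.018,0.02,0],[0,-0.018,0.03,0],[0,0,0.03,0],[0,0,0.02,0],[0,0,0.01,0],[0,0,0,0]]'
python3 pose.py; python3 - <<'E'
from h import *
im,*_=cam("wrist"); s,*_=cam("side")
cv2.imwrite("pics/w1.png",np.hstack([cv2.resize(im,(400,300)),cv2.resize(s[160:310,180:380],(400,300))])[:,:,::-1])
E
```

```text
time: 3.7
ee_pos: [0.4474, -0.0633, 0.0831]
eef_rot: [-0.13, 0.992, -0.0, -0.002]
ft_force: [-1.1, -0.4, 0.4]
width: 0.0006
grip_force: 0.0
t 3.7 slicer xy -0.1081 0.003 tip z 0.0721 yaw err (turn needed) -0.0026 F sx,sy,z [-1.2 -0.1  0.4] 0.0005924596604655449 [-0.003 -0.001 -1.   ]
```

View pics/w1.png

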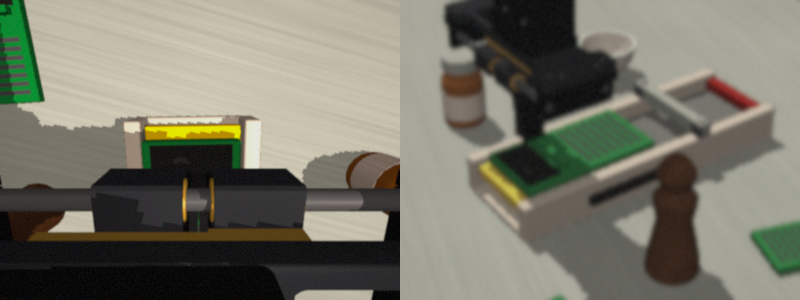

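The fingertip is over the pad, about 3 mm left of centre, with the ridge ahead of it. Pressing down in steps.

```bash
python3 -m pendant '[[-0.002,-0.003,0.012,0],[0,0,0.010,0],[0,0,0.004,0],[0,0,0.002,0],[0,0,0.002,0],[0,0,0,0]]'; python3 pose.py
```

```text
time: 4.3
ee_pos: [0.4515, -0.0655, 0.055]
eef_rot: [-0.13, 0.992, 0.0, 0.0]
ft_force: [-1.9, 0.4, 5.6]
width: 0.0008
grip_force: 2.8
t 4.3 slicer xy -0.1048 -0.0002 tip z 0.044 yaw err (turn needed) -0.0025 F sx,sy,z [-1.7  0.9  5.6] 0.0007580239876709271 [ 0.  0. -1.]
```

```bash
python3 -m pendant '[[0,0,0.003,0],[0,0,0.003,0],[0,0,0.002,0],[0,0,0,0]]'; python3 pose.py
```

```text
time: 4.63
ee_pos: [0.4517, -0.0656, 0.0474]
eef_rot: [-0.13, 0.992, 0.0, 0.0]
ft_force: [-3.3, 1.2, 11.9]
width: 0.0005
grip_force: 6.1
t 4.63 slicer xy -0.1046 -0.0003 tip z 0.0364 yaw err (turn needed) -0.0025 F sx,sy,z [-2.9  2.  11.9] 0.0005124429205881085 [ 0.001  0.    -1.   ]
```

```bash
python3 -m pendant '[[0,0,0.002,0],[0,0,0.002,0],[0,0,0.002,0],[0,0,0,0],[0,0,0,0]]'; python3 pose.py; python3 - <<'E'
from h import *
s,*_=cam("side"); c,*_=cam("scene")
cv2.imwrite("pics/p2.png",np.hstack([cv2.resize(c[170:290,190:350],(400,300)),cv2.resize(s[170:290,210:370],(400,300))])[:,:,::-1])
E
```

```text
time: 5.05
ee_pos: [0.4538, -0.0657, 0.0449]
eef_rot: [-0.129, 0.992, 0.001, 0.002]
ft_force: [-18.2, 1.2, 61.3]
width: 0.0003
grip_force: 30.3
t 5.05 slicer xy -0.1026 -0.001 tip z 0.0339 yaw err (turn needed) -0.0031 F sx,sy,z [-17.3   5.9  61.3] 0.0003329579195513527 [ 0.004  0.002 -1.   ]
```

View pics/p2.png

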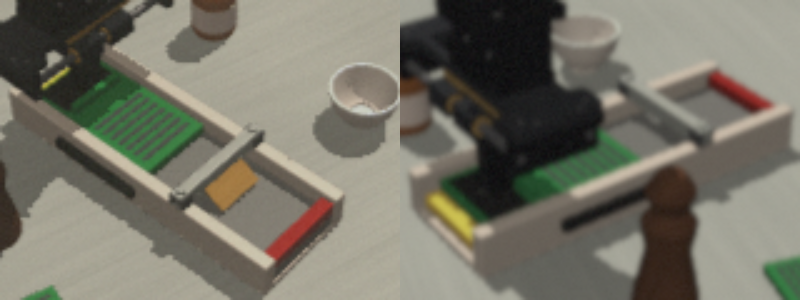

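The bed is fully down (tip z 0.034, level with the track) and the front is still short of the bridge. I'll ease the press to about 30 N and slide forward.

```bash
python3 -m pendant '[[0,0,-0.0012,0],[-0.004,0,0,0],[-0.006,0,0,0],[-0.006,0,0,0],[-0.006,0,0,0],[0,0,0,0]]'; python3 pose.py
```

```text
time: 5.65
ee_pos: [0.4755, -0.0597, 0.0452]
eef_rot: [-0.13, 0.992, 0.001, 0.002]
ft_force: [-7.6, 1.8, 40.2]
width: 0.0004
grip_force: 19.7
t 5.65 slicer xy -0.0801 -0.0009 tip z 0.0342 yaw err (turn needed) -0.0026 F sx,sy,z [-6.9  3.7 40.2] 0.00043832887135153377 [ 0.004  0.002 -1.   ]
```

```bash
python3 -m pendant '[[-0.006,0,0,0],[-0.007,0,0,0],[-0.007,0,0,0],[-0.007,0,0,0],[-0.007,0,0,0],[-0.006,0,0,0],[0,0,0,0]]'; python3 pose.py; python3 - <<'E'
from h import *
s,*_=cam("side"); c,*_=cam("scene")
cv2.imwrite("pics/p3.png",np.hstack([cv2.resize(c[170:290,190:350],(400,300)),cv2.resize(s[170:290,210:370],(400,300))])[:,:,::-1])
E
```

```text
time: 6.23
ee_pos: [0.5139, -0.0489, 0.0453]
eef_rot: [-0.13, 0.992, 0.001, 0.002]
ft_force: [-7.9, 3.4, 36.3]
width: 0.0005
grip_force: 18.1
t 6.23 slicer xy -0.0402 -0.0004 tip z 0.0343 yaw err (turn needed) -0.0021 F sx,sy,z [-6.8  5.4 36.3] 0.0004566986392882669 [ 0.004  0.002 -1.   ]
```

View pics/p3.png

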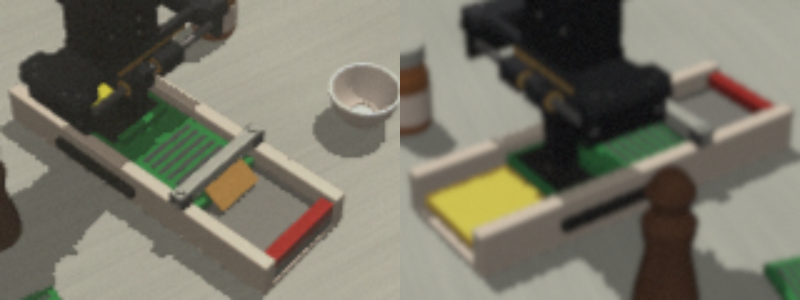

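The insert's front has passed under the bridge and reached the leaf. Continuing.

```bash
python3 -m pendant '[[-0.007,0,0,0],[-0.009,0,0,0],[-0.009,0,0,0],[-0.009,0,0,0],[-0.009,0,0,0],[-0.009,0,0,0],[-0.009,0,0,0],[-0.006,0,0,0]]'; python3 pose.py
```

```text
time: 7.0
ee_pos: [0.5764, -0.0314, 0.0453]
eef_rot: [-0.13, 0.992, 0.002, -0.0]
ft_force: [-20.6, 3.7, 43.2]
width: 0.0006
grip_force: 22.0
t 7.0 slicer xy 0.0247 0.0003 tip z 0.0343 yaw err (turn needed) -0.0023 F sx,sy,z [-18.9   8.9  43.2] 0.0005982236182725776 [-0.001  0.003 -1.   ]
```

```bash
python3 -m pendant '[[-0.004,0,0,0],[-0.004,0,0,0],[-0.003,0,0,0],[0,0,0,0]]'; python3 pose.py;  python3 -m pendant '[[-0.002,0,0,0],[-0.001,0,0,0],[0,0,0,0]]'; python3 pose.py; python3 - <<'E'
from h import *
s,*_=cam("side"); c,*_=cam("scene")
cv2.imwrite("pics/p4.png",np.hstack([cv2.resize(c[170:290,190:350],(400,300)),cv2.resize(s[170:290,210:370],(400,300))])[:,:,::-1])
E
```

```text
time: 7.33
ee_pos: [0.586, -0.0291, 0.0453]
eef_rot: [-0.13, 0.992, 0.001, -0.001]
ft_force: [-22.3, 2.4, 44.4]
width: 0.0003
grip_force: 25.4
t 7.33 slicer xy 0.0346 0.0 tip z 0.0343 yaw err (turn needed) -0.0025 F sx,sy,z [-20.9   8.1  44.4] 0.00031660993703393604 [-0.002  0.003 -1.   ]
time: 7.58
ee_pos: [0.5861, -0.029, 0.0452]
eef_rot: [-0.129, 0.992, 0.002, -0.004]
ft_force: [-35.6, 1.7, 57.2]
width: 0.0004
grip_force: 32.3
t 7.58 slicer xy 0.0347 0.0 tip z 0.0342 yaw err (turn needed) -0.0034 F sx,sy,z [-33.9  10.9  57.2] 0.00038038551022776646 [-0.008  0.003 -1.   ]
```

View pics/p4.png

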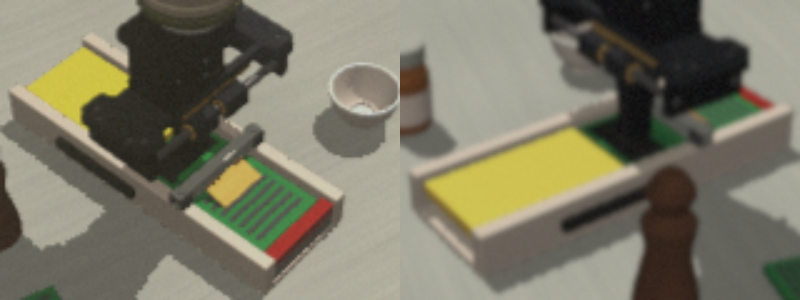

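It has stalled against the stop and the side force is rising. I'll ease the press and give one more small push to confirm, then lift.

```bash
python3 -m pendant '[[0,0,-0.0015,0],[0,0,0,0],[-0.001,0,0,0],[0,0,0,0]]'; python3 pose.py
```

```text
time: 8.02
ee_pos: [0.5861, -0.0291, 0.0453]
eef_rot: [-0.129, 0.992, 0.002, -0.005]
ft_force: [-33.6, 0.6, 44.2]
width: 0.0005
grip_force: 27.2
t 8.02 slicer xy 0.0347 -0.0 tip z 0.0343 yaw err (turn needed) -0.0035 F sx,sy,z [-32.3   9.3  44.2] 0.0005036383629350796 [-0.01   0.002 -1.   ]
```

```bash
python3 -m pendant '[[0.002,0,-0.001,0],[0.001,0,-0.001,0],[0.001,0,-0.002,0],[0.001,0,-0.003,0],[0.002,0,-0.01,0],[0.002,0,-0.03,0],[0,0,-0.04,0],[0,0,-0.04,0]]'; python3 -m pendant '[[0.03,0,-0.03,0],[0.04,0,-0.02,0],[0.04,0,0,0],[0.04,0,0,0],[0,0,0,0],[0,0,0,0]]'; python3 pose.py; python3 - <<'E'
from h import *
s,*_=cam("side"); c,*_=cam("scene")
cv2.imwrite("pics/p5.png",np.hstack([cv2.resize(c[170:290,190:350],(400,300)),cv2.resize(s[170:290,210:370],(400,300))])[:,:,::-1])
E
```

```text
time: 8.68
ee_pos: [0.5811, -0.0313, 0.1722]
eef_rot: [-0.129, 0.992, -0.0, -0.001]
ft_force: [1.6, 0.6, 0.8]
width: 0.0003
grip_force: 0.0
time: 9.18
ee_pos: [0.4389, -0.0693, 0.2198]
eef_rot: [-0.129, 0.992, 0.001, 0.002]
ft_force: [1.0, 0.7, -0.1]
width: 0.0007
grip_force: 0.0
t 9.18 slicer xy -0.1179 -0.0006 tip z 0.2088 yaw err (turn needed) -0.0039 F sx,sy,z [ 1.2  0.4 -0.1] 0.0006702036079575856 [ 0.003  0.003 -1.   ]
```

View pics/p5.png

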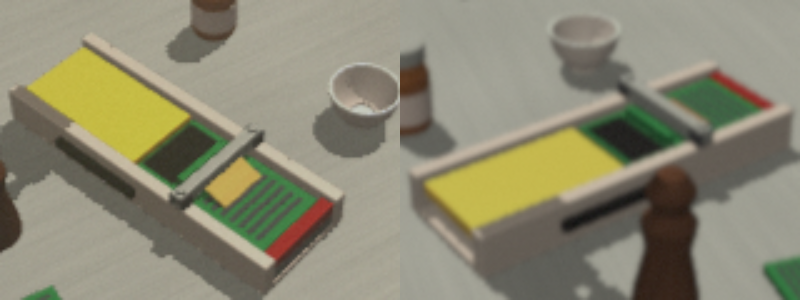

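```bash
python3 - <<'E'
from h import *
im,K,p,M=cam("scene"); a=[.5526,-.0381,.2628];c,s=np.cos(a[2]),np.sin(a[2])
P=lambda x,y,z:proj(K,p,M,[a[0]+c*x-s*y,a[1]+s*x+c*y,z])
q=lambda X:((X-[190,170])*2.5).round()
for z in(.022,.034): print("bed edge",z,q(P(0,.042,z)),q(P(0,-.042,z)))
hsv=cv2.cvtColor(im,cv2.COLOR_RGB2HSV)
for y in(-.025,-.015,.0,.015,.025):
    L=[]
    for z,x0,x1 in((.034,-.03,.02),(.034,.13,.17)):
        xs=np.arange(x0,x1,.001); h=[tuple(int(t) for t in hsv[tuple(P(x,y,z).round().astype(int)[::-1])]) for x in xs]
        L.append([round(float(xs[i]*1000)) for i in range(1,len(xs)) if abs(h[i][0]-h[i-1][0])>15])
    print(y,L)
E
```

```text
bed edge 0.022 [193. 124.] [131. 173.]
bed edge 0.034 [193. 115.] [130. 164.]
-0.025 [[4, 7], [131, 139, 142, 151, 154]]
-0.015 [[], [131, 140, 141, 154]]
0.0 [[3], [138, 141, 153]]
0.015 [[2, 7], [132, 138, 140, 152]]
0.025 [[], [131, 140, 141, 152, 153]]
```

The insert's front edge meets the stop face (x ≈ 153 mm), the bed edge reads as raised, and the bystanders have not moved.

```bash
python3 -c "
from bench import r
print(r.close_job())"
```

```text
the job is handed in; nothing more can be done
None
```

The green insert was pressed down, slid under the bridge and leaf spring, and is home against the red stop; the yellow bed looks fully sprung back up, the ramekin, jar and mill show no sign of having moved, and the job was handed in at about 9 s with the hand clear.

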